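Set the yard office hatch on its stay

ROBOT

A 6-joint arm with a two-finger parallel gripper is mounted at the origin on the work surface. World frame = base frame: x ahead of the robot, y to its left, z up, the work surface at z = 0. Lengths are in m, angles in degrees, forces in N, time in s.
With the tool pointing down it reaches from about 0.325 to 0.775 m from the base axis. Payload 5.5 kg.
Tool frame: the origin (TCP) lies on the mounting face of the last link; the fingertips stand 182 mm ahead of it and the grasp point (between the pads) lies 163 mm ahead of it (manip.grip_depth is the distance from the TCP to the grasp point, in m); x points along the fingers, y is the direction in which the jaws open and shut, and the axes are right-handed (so a half turn about x gives the same grasp; the last joint's range is limited). The gripper opens to 88 mm and grips with 3 to 60 N. Pads are 20 mm wide; open, the fingers measure 115 mm over their backs; the gripper's body (75 mm by 178 mm) begins 61 mm behind the grasp point.
Start: joints at [-76.186, 5.22, 70.514, -0, 104.267, -3.249], TCP at [0.176, -0.574, 0.405] pointing down, gripper open.
Joint ranges: [-164.24, 164.24], [-49.07, 125.15], [9.68, 141.18], [-86.29, 266.29], [3.28, 154.24], [-151.56, 151.56]. Speed limits (degrees/s): [147.25, 147.25, 172.46, 180, 180, 180].

INTERFACE

Orientations are given as [roll, pitch, yaw] about the fixed x, y, z axes, in that order (R = Rz(yaw) Ry(pitch) Rx(roll)).
In Python, from station import manip gives the robot as it stands. The module is installed in compiled form; this text tells all that it offers.
- The arm moves only by the shell command python3 -m pendant 'ROWS' [OPENING] [FORCE]. ROWS is JSON, a list of rows, each an object with "translation": the shift along the world's x, y, z each as a share of 0.1 m, from -1 to 1, a list of three; "rotation": the turn, a rotation vector about the world's x, y, z each as a share of 90 degrees, from -1 to 1, a list of three. In form: [{"translation": [x, y, z], "rotation": [rx, ry, rz]}, ...]. A call has 1 to 12 rows; each row shifts and turns the pose as measured when the row begins; what a row does not reach is not made up. A row lasts 1/10 s, in which the tool goes at most 50 mm and 8.59 degrees, less where a joint would pass 70% of its speed; a pose out of reach is approached as far as the arm can. A call with a number of a shift or a turn outside -1 to 1 is refused whole. A call with a gripper value outside its range is refused whole. OPENING is the opening, from 0 (shut) to 1 (fully open), set as the call begins (- or left out, the last holds). The fingers move at their own pace and stop on an object; FORCE is the grip in N (left out, the last holds). Time passes only in rows, so rows that do not move let the fingers close. It gives the time, the measured TCP pose, the force and the opening at its end, in the units of the state.
- manip.get_obs(): the state, without advancing time (a new reading comes with each control period).
- manip.camera(name): name is "scene" or "side" or "wrist"; returns the picture (420x560x3 uint8, red, green, blue); there is no depth.
- manip.camera_model(name): a dict with "fovy" (degrees; the focal length in pixels is half the picture's height over the tangent of half this angle, whatever the lens; pixels are square), "cx", "cy" (the principal point, pixels), "k1" (the pictures are not rectified: a ray, as slopes to the right and down, at radius r is drawn at 1 + k1 r^2 times it, then the intrinsics apply), "cam_to_world" (4x4, takes a point from camera to world coordinates); the wrist camera has in their place "T_tool_cam" (4x4, takes a point from camera to tool coordinates, whose origin is the TCP and whose axes are the tool frame's). Camera axes: x right, y down, z forward; pixel columns grow to the right and rows downward; lengths in m; the calibration is good to about 2 mm. A picture is of the moment at which its call begins: read the wrist's pose just before it. camera_model takes no time and is no camera call.
- manip.finish_job(): hands the job in, once; it reports no verdict.
The state is a dict: "clock": time; "joint_positions": joint angles; "joint_velocities": joint speeds; "joint_efforts": joint torques, N m; "ee_pos": TCP position; "tcp_rot": TCP orientation; "force": force on the tool from outside, world axes, zero at the start; "torque": the same for the moment, N m; "finger_gap": finger opening in m.
Only numpy, scipy, OpenCV 4.12 (cv2) and the standard library are available. Lean on these libraries where they do the work, as an engineer would, in place of code of your own. Each camera call takes 0.05 s, during which the arm holds its last target.

TASK

The hatch window at the back of the desk hangs loose, its stay off the peg. Take the stay by its knob, bring the sash to the opening at which the middle one of the stay's five holes meets the peg on the sill, drop that hole right down over the peg so that the bar lies level, and let go. The peg may be clamped anywhere along the slot of its plate, so feel for it with a light hand and never bear hard on it; leave the mug, the bottle and the tape roll where they stand.

Things in the scene. Friction and masses are not known exactly. Their poses are not given: they have to be found in the camera images.
- window: Dark metal glazed screen fixed on the desk, 980 mm wide, 275 mm high, 50 mm deep; its bottom rail is 33 mm high. Origin: on the desk under the middle of the 420 mm wide hatch opening, mid-depth. x points outwards (away from the robot), y left along the screen. A white sill board lies on the robot's side from x -25 to -130 mm, 480 mm wide, top 25 mm above the desk.
- sash (a joint): Opening angle of the hatch sash in rad: 0 shut, 0.75 wide open. It swings outwards on upright hinges at its left (+y) edge, about an axis at x 45, y 215 mm of the window's frame. 430 mm wide, top edge 249 mm above the desk. Its stiff friction hinge (about 0.7 N m) leaves it where it is put.
- stay: Flat steel bar, 337 x 22 x 5 mm, 0.3 kg. Origin: its pivot, at the bar's underside, 34 mm above the desk; x along the bar to the knob, z up. Five round through holes of 11.5 mm, 140, 170, 200, 230, 260 mm from the pivot; knob at 315 mm. At the pivot it turns freely sideways, and lifts freely at the knob end (0 to 0.6 rad); left alone it falls to level. It starts level, off the peg on its -y side.
- stay_pivot (a point): The stay's pivot (its origin): a bracket on the sash's inner face, so it goes round the hinge axis with the sash, 312 mm from it. With the sash shut it lies at x 7, y -95 mm of the window's frame.
- stay_hole (a point): Centre of the middle hole (third from either end) at the bar's underside, 200 mm from the pivot.
- stay_knob (a point): On the axis of the upright black knob at the bar's free end, a plain cylinder 18 mm across and 36 mm high on the bar's top. The point is 22 mm above the bar's top, 61 mm above the desk when the bar is level.
- peg_plate: Steel plate, 56 x 30 x 3 mm, fixed on the sill. Origin: middle of its underside, 25 mm above the desk; x along its slot (outwards, square to the screen). In the slot an upright brass peg is clamped: 9 mm across, flat top, edge bevelled 1.5 mm, rising 21.5 mm over the origin (7.5 mm over the top of a level bar). The peg's axis is at y 0 and anywhere from x -10 to +10 mm: this is not measured.
- mug: White ceramic mug, 80 mm wide, 95 mm high, on the desk at the left; origin under its middle. Leave it alone.
- bottle: White plastic bottle, 62 mm wide, 160 mm high, on the desk at the right; origin under its middle. Leave it alone.
- tape: Roll of clear tape, 90 mm wide, 24 mm high, lying on the desk at the left; origin under its middle. Leave it alone.

How it is judged:
By the outcome, as a careful person would: the job done as asked, in the order asked, and still so for the second after the job is handed in, with the robot touching nothing.
It also fails if it takes over 64 s, if anything falls off the work surface, if the arm or the gripper's body presses on something with over 40 N, if the wrist force passes 120 N, or if a joint passes its speed limit or range.

## Working session

There is one attempt and no reset: what is moved stays moved. The work goes in short steps, Python scripts to look and compute and a shell command to move; the robot and the scene stay as the last step left them, time stands still between calls to the robot, and variables do not carry over. Pictures are saved under pics/ and viewed, and the job is handed in when it is done.

```bash
mkdir -p pics; cat > h.py <<'E'
import numpy as np, cv2
from station import manip
from scipy.spatial.transform import Rotation as R
def T_tool():
    o=manip.get_obs(); T=np.eye(4); T[:3,:3]=R.from_euler('xyz',o['tcp_rot'],degrees=True).as_matrix(); T[:3,3]=o['ee_pos']; return T
def cam(name):
    m=manip.camera_model(name)
    f=210/np.tan(np.radians(m['fovy'])/2)
    T=np.array(m['cam_to_world']) if 'cam_to_world' in m else T_tool()@np.array(m['T_tool_cam'])
    return m,f,T
def ray(name,u,v,M=None):
    m,f,T=M or cam(name)
    K=np.array([[f,0,m['cx']],[0,f,m['cy']],[0,0,1]])
    d=np.array([(u-m['cx'])/f,(v-m['cy'])/f]); s=d.copy()
    for _ in range(30): s=d/(1+m['k1']*(s@s))
    return T[:3,3],T[:3,:3]@np.r_[s,1]
def onz(name,u,v,z,M=None):
    o,d=ray(name,u,v,M); return o+d*(z-o[2])/d[2]
def proj(name,P,M=None):
    m,f,T=M or cam(name)
    p=np.linalg.inv(T)@np.r_[P,1]; s=p[:2]/p[2]; s=s*(1+m['k1']*(s@s)); return s*f+[m['cx'],m['cy']]
def shot(name,fn):
    im=manip.camera(name); cv2.imwrite('pics/'+fn,im[:,:,::-1]); return im
E
python3 - <<'E'
from h import *
print(manip.get_obs())
for n in ['scene','side','wrist']:
    shot(n,n+'0.png'); print(n,manip.camera_model(n))
E
```

```text
{'clock': 0.0, 'joint_positions': array([-7.61863568e+01,  5.26345360e+00,  7.05814231e+01,  2.10769051e-03,
        1.04263681e+02, -3.24893697e+00]), 'joint_velocities': array([ 0.00200065, -0.01886875, -0.00495667,  0.06558686, -0.05109348,
        0.04619405]), 'joint_efforts': array([ 1.45813749e-03, -4.46453726e+01, -4.06440997e+01,  6.98864856e-02,
        2.91698333e-02, -1.49078151e-04]), 'ee_pos': array([ 0.17606699, -0.57365563,  0.40350741]), 'tcp_rot': array([-94.32745839,  89.89142349, 102.73563915]), 'force': array([ 0.44774559, -0.17037422,  0.20779941]), 'torque': array([ 0.03480305,  0.04459184, -0.01516406]), 'finger_gap': 0.08796547388906291}
scene {'fovy': 48.331423630115694, 'cx': 281.7503162802735, 'cy': 208.376331974752, 'k1': -0.06660902482079648, 'cam_to_world': array([[-0.67502182, -0.69737898,  0.24084872,  0.30884281],
       [-0.73777586,  0.64053852, -0.21306613,  0.17849179],
       [-0.00568504, -0.32151666, -0.94688686,  1.09013314],
       [ 0.        ,  0.        ,  0.        ,  1.        ]])}
side {'fovy': 45.532701113256266, 'cx': 286.59439817593903, 'cy': 197.06155828854773, 'k1': -0.11874647419674086, 'cam_to_world': array([[ 0.86507777, -0.39916958,  0.3038159 ,  0.11892935],
       [-0.50126224, -0.66442483,  0.55432464, -0.84954271],
       [-0.01940671, -0.63182536, -0.77486779,  1.18731408],
       [ 0.        ,  0.        ,  0.        ,  1.        ]])}
wrist {'fovy': 65.4778579212048, 'cx': 281.82633775700987, 'cy': 205.56367178976555, 'k1': -0.013391465339245909, 'T_tool_cam': array([[-4.83462678e-04, -2.96207822e-01,  9.55123391e-01,
         2.02990630e-02],
       [ 9.99999763e-01,  3.24751383e-04,  6.06891706e-04,
        -3.30146660e-04],
       [-4.89943713e-04,  9.55123458e-01,  2.96207595e-01,
        -8.17225005e-02],
       [ 0.00000000e+00,  0.00000000e+00,  0.00000000e+00,
         1.00000000e+00]])}
```

View pics/scene0.png

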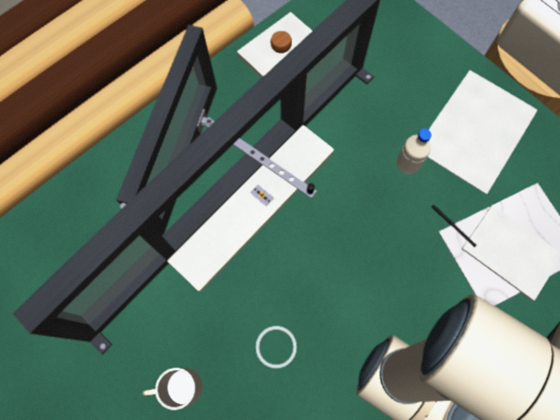

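View pics/side0.png

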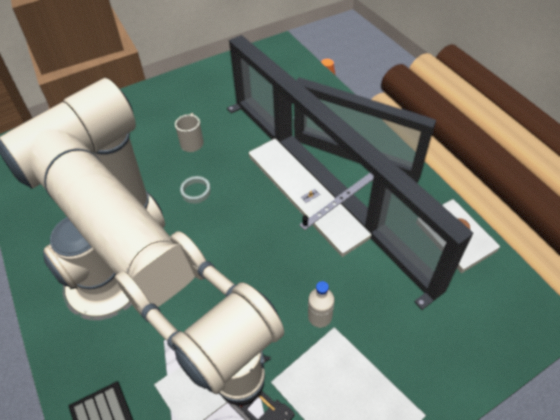

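View pics/wrist0.png

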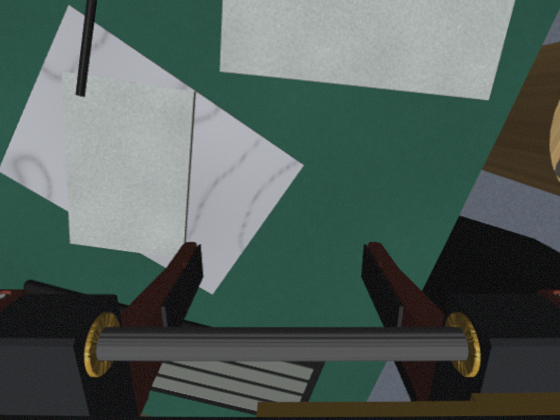

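```bash
python3 - <<'E'
from h import *
im=cv2.imread('pics/scene0.png'); cv2.imwrite('pics/zs.png',cv2.resize(im[110:300,160:350],None,fx=3.1,fy=3.1,interpolation=cv2.INTER_CUBIC))
im=cv2.imread('pics/side0.png'); cv2.imwrite('pics/zd.png',cv2.resize(im[130:260,240:400],None,fx=4.5,fy=4.5,interpolation=cv2.INTER_CUBIC))
E
```

```text
(no output)
```

View pics/zs.png

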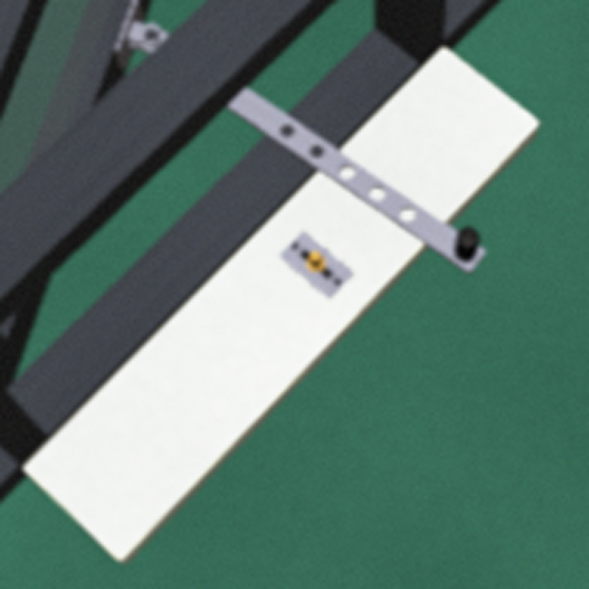

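View pics/zd.png

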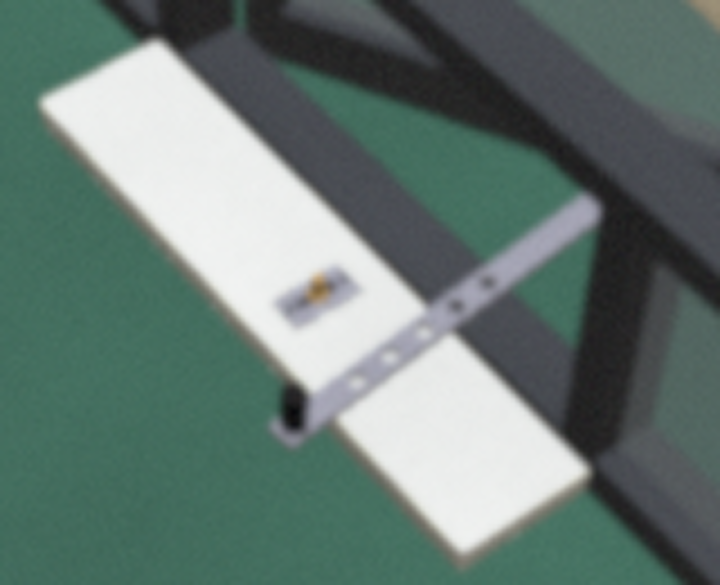

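```bash
python3 - <<'E'
from h import *
S=lambda u,v,z:onz('scene',160+u/3.1-.3,110+v/3.1-.3,z)
D=lambda u,v,z:onz('side',240+u/4.5-.4,130+v/4.5-.4,z)
pts={'sillA(+y,x-25)':(S(23,467,.025),D(158,40,.025)),'sillB(+y,-130)':(S(122,562,.025),D(41,103,.025)),
'sillC(-y,-25)':(S(443,45,.025),D(590,472,.025)),'sillD':(S(540,123,.025),D(461,556,.025)),
'knobtop':(S(467,233,.075),D(293,390,.075)),'pegtop':(S(317,257,.0465),D(318,284,.0465)),
'h5(260)':(S(407,215,.0365),D(356,385,.0365)),'h4':(S(377,194,.0365),D(391,358,.0365)),'h3':(S(347,173,.0365),D(424,332,.0365)),'h2':(S(317,152,.0365),D(456,307,.0365)),'h1':(S(287,131,.0365),D(488,283,.0365)),
'plate':(S(317,265,.028),D(318,296,.028))}
for k,(a,b) in pts.items(): print(k,a.round(4),b.round(4))
sa=np.array([(pts[k][0]+pts[k][1])[:2]/2 for k in list(pts)[:4]])
W=np.array([[-25,240],[-130,240],[-25,-240],[-130,-240]])/1e3
# rigid fit
for idx in (0,1,None):
    P=sa if idx is None else np.array([pts[k][idx][:2] for k in list(pts)[:4]])
    a,b=W-W.mean(0),P-P.mean(0); th=np.arctan2((a[:,0]*b[:,1]-a[:,1]*b[:,0]).sum(),(a*b).sum())
    Rm=np.array([[np.cos(th),-np.sin(th)],[np.sin(th),np.cos(th)]]); t=P.mean(0)-Rm@W.mean(0)
    print('yaw',np.degrees(th),'t',t,'res',(P-(W@Rm.T+t)).round(4).tolist())
    for k in list(pts)[4:]:
        q=np.mean(pts[k],axis=0)[:2] if idx is None else pts[k][idx][:2]
        print(k,'win',(Rm.T@(q-t)*1e3).round(1))
E
```

```text
sillA(+y,x-25) [0.6661 0.2219 0.025 ] [0.6667 0.2195 0.025 ]
sillB(+y,-130) [0.5606 0.2118 0.025 ] [0.5628 0.2067 0.025 ]
sillC(-y,-25) [ 0.7118 -0.2545  0.025 ] [ 0.71   -0.2585  0.025 ]
sillD [ 0.6067 -0.2635  0.025 ] [ 0.6056 -0.2686  0.025 ]
knobtop [ 0.5647 -0.1381  0.075 ] [ 0.5637 -0.1394  0.075 ]
pegtop [ 0.6355 -0.0484  0.0465] [ 0.6347 -0.0552  0.0465]
h5(260) [ 0.6172 -0.1259  0.0365] [ 0.6158 -0.1321  0.0365]
h4 [ 0.6463 -0.1207  0.0365] [ 0.6469 -0.1253  0.0365]
h3 [ 0.6757 -0.1153  0.0365] [ 0.677  -0.1183  0.0365]
h2 [ 0.7054 -0.11    0.0365] [ 0.7066 -0.1117  0.0365]
h1 [ 0.7355 -0.1046  0.0365] [ 0.7363 -0.1056  0.0365]
plate [ 0.6363 -0.048   0.028 ] [ 0.6375 -0.0511  0.028 ]
yaw 5.49321189832287 t [ 0.71342816 -0.01364343] res [[0.0005, -0.001], [-0.0005, -0.001], [0.0003, 0.0004], [-0.0003, 0.0015]]
knobtop win [-160.  -109.6]
pegtop win [-80.9 -27.1]
h5(260) win [-106.6 -102.5]
h4 win [ -77.1 -100.1]
h3 win [-47.3 -97.6]
h2 win [-17.2 -95.1]
h1 win [ 13.3 -92.6]
plate win [-80.1 -26.8]
yaw 5.210872074334919 t [ 0.7134583  -0.01815094] res [[-0.0001, 0.001], [0.0006, -0.0023], [-0.0003, 0.0009], [-0.0002, 0.0004]]
knobtop win [-160.1 -107.1]
pegtop win [-81.8 -29.7]
h5(260) win [-107.6 -104.6]
h4 win [ -76.1 -100.6]
h3 win [-45.4 -96.5]
h2 win [-15.3 -92.5]
h1 win [ 14.9 -89.1]
plate win [-78.6 -25.9]
yaw 5.351994737293463 t [ 0.71344347 -0.01589723] res [[0.0002, -0.0], [0.0001, -0.0016], [-0.0, 0.0007], [-0.0003, 0.001]]
knobtop win [-160.1 -108.4]
pegtop win [-81.4 -28.4]
h5(260) win [-107.1 -103.6]
h4 win [ -76.6 -100.4]
h3 win [-46.4 -97. ]
h2 win [-16.2 -93.8]
h1 win [ 14.1 -90.9]
plate win [-79.3 -26.4]
```

```bash
python3 - <<'E'
from h import *
T=T_tool(); print(T.round(3))
c,s=np.cos(np.radians(5.4)),np.sin(np.radians(5.4)); w=lambda x,y:np.array([.7134+c*x-s*y,-.0155+s*x+c*y])
from scipy.optimize import brentq
piv=lambda q:np.array([45+312*np.sin(q-.122),215-312*np.cos(q-.122)])/1e3
for px in(-.09,-.085,-.08,-.075,-.07):
    p=np.array([px,-.027]); q=brentq(lambda q:np.linalg.norm(piv(q)-p)-.2,.1,.6); P=piv(q); K=P+(p-P)*1.575
    print(px,q.round(3),P.round(4),'knob win',K.round(4),'world',w(*K).round(4),'bar yaw win',np.degrees(np.arctan2(*(P-p)[::-1])))
print(w(-.160,-.1085))
E
```

```text
[[-0.     0.293 -0.956  0.176]
 [ 0.001 -0.956 -0.293 -0.574]
 [-1.    -0.002 -0.     0.404]
 [ 0.     0.     0.     1.   ]]Traceback (most recent call last):
  File "<stdin>", line 8, in <module>
AttributeError: 'float' object has no attribute 'round'
```

```bash
python3 - <<'E'
from h import *
c,s=np.cos(np.radians(5.4)),np.sin(np.radians(5.4)); w=lambda x,y:np.array([.7134+c*x-s*y,-.0155+s*x+c*y])
from scipy.optimize import brentq
piv=lambda q:np.array([45+312*np.sin(q-.122),215-312*np.cos(q-.122)])/1e3
for px in(-.09,-.085,-.08,-.075,-.07):
    p=np.array([px,-.027]); q=brentq(lambda q:np.linalg.norm(piv(q)-p)-.2,.1,.6); P=piv(q); K=P+(p-P)*1.575
    print(px,round(q,3),P.round(4),'knob win',K.round(4),'world',w(*K).round(4),'bar yaw win',np.degrees(np.arctan2(*(P-p)[::-1])))
print(w(-.160,-.1085))
E
```

```text
-0.09 0.296 [ 0.099  -0.0923] knob win [-0.1987  0.0105] world [ 0.5146 -0.0237] bar yaw win -19.0514620519087
-0.085 0.313 [ 0.1044 -0.0913] knob win [-0.1939  0.01  ] world [ 0.5194 -0.0238] bar yaw win -18.75265733368896
-0.08 0.331 [ 0.1097 -0.0902] knob win [-0.1891  0.0093] world [ 0.5243 -0.024 ] bar yaw win -18.423407482700863
-0.075 0.349 [ 0.1151 -0.089 ] knob win [-0.1843  0.0087] world [ 0.5291 -0.0242] bar yaw win -18.063172001536664
-0.07 0.367 [ 0.1206 -0.0877] knob win [-0.1796  0.0079] world [ 0.5339 -0.0245] bar yaw win -17.67142096219332
[ 0.56432084 -0.1385758 ]
```

```bash
python3 -m pendant '[{"translation":[0.3,0.34,0],"rotation":[0,0,-0.006]},{"translation":[0.3,0.34,0],"rotation":[0,0,-0.006]},{"translation":[0.3,0.34,0],"rotation":[0,0,-0.006]},{"translation":[0.3,0.34,0],"rotation":[0,0,-0.006]},{"translation":[0.3,0.34,0],"rotation":[0,0,-0.006]},{"translation":[0.3,0.34,0],"rotation":[0,0,-0.006]},{"translation":[0.3,0.34,0],"rotation":[0,0,-0.006]},{"translation":[0.3,0.34,0],"rotation":[0,0,-0.006]},{"translation":[0.3,0.34,0],"rotation":[0,0,-0.006]},{"translation":[0.3,0.34,0],"rotation":[0,0,-0.006]},{"translation":[0.2,0.2,0],"rotation":[0,0,0]},{"translation":[0,0,0],"rotation":[0,0,0]}]' 1 10; python3 -c "
from h import *
shot('wrist','w1.png')"
```

```text
clock: 1.35
ee_pos: [0.5033, -0.1979, 0.3969]
tcp_rot: [-75.9, 89.4, 115.3]
force: [-0.9, 0.5, 0.1]
finger_gap: 0.0877
```

View pics/w1.png

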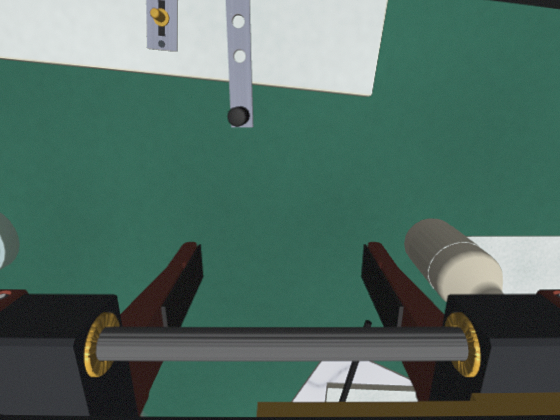

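```bash
python3 - <<'E'
from h import *
M=cam('wrist')
print('knobtop',onz('wrist',238,117,.075,M),'pegtop',onz('wrist',155,15,.0465,M),'h5',onz('wrist',240,57,.0365,M),'h4',onz('wrist',238.5,21,.0365,M),'plate near edge',onz('wrist',162,50,.028,M),'sillD',onz('wrist',371,96,.025,M))
T=T_tool(); print(T.round(3), 'grasp',T[:3,3]+.163*T[:3,0])
E
```

```text
knobtop [ 0.56294526 -0.14376985  0.075     ] pegtop [ 0.63490306 -0.05255524  0.0465    ] h5 [ 0.6158409  -0.13205953  0.0365    ] h4 [ 0.64613227 -0.12582629  0.0365    ] plate near edge [ 0.60844197 -0.05461488  0.028     ] sillD [ 0.60652    -0.26732051  0.025     ]
[[-0.005  0.193 -0.981  0.503]
 [ 0.009 -0.981 -0.193 -0.199]
 [-1.    -0.01   0.003  0.397]
 [ 0.     0.     0.     1.   ]] grasp [ 0.50171865 -0.19743723  0.23391693]
```

```bash
python3 -m pendant '[{"translation":[0.31,0.28,-0.2],"rotation":[-0.006,-0.003,0]},{"translation":[0.31,0.28,-0.3],"rotation":[0,0,0]},{"translation":[0,0,-0.4],"rotation":[0,0,0]},{"translation":[0,0,0],"rotation":[0,0,0]}]'; python3 -c "
from h import *
T=T_tool(); print(T.round(4), 'grasp',T[:3,3]+.163*T[:3,0])
shot('wrist','w2.png')"
```

```text
clock: 1.8
ee_pos: [0.5638, -0.1454, 0.3055]
tcp_rot: [91.8, 89.7, -77.4]
force: [-0.8, -0.2, -1.2]
finger_gap: 0.0877
[[ 1.000e-03  1.867e-01 -9.824e-01  5.638e-01]
 [-4.700e-03 -9.824e-01 -1.867e-01 -1.454e-01]
 [-1.000e+00  4.800e-03 -2.000e-04  3.055e-01]
 [ 0.000e+00  0.000e+00  0.000e+00  1.000e+00]] grasp [ 0.56396385 -0.14611697  0.14254631]
```

View pics/w2.png

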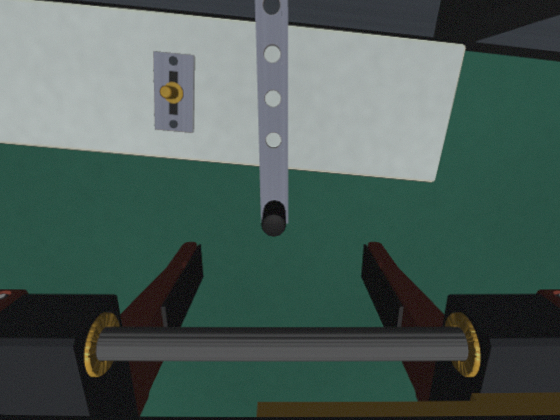

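```bash
python3 - <<'E'
from h import *
M=cam('wrist'); f=lambda u,v,z:onz('wrist',u,v,z,M)
print('knobtop',f(273.5,226,.075),'pegtop',f(166,92,.0465))
for u,v in((272,140),(272.5,98.5),(272,54)): print('hole',f(u,v,.0365))
P=np.array([f(*q,.028) for q in((155,52),(194,55),(192,132),(154,130))]); print(P.round(4),P.mean(0))
print('sillD',f(434,182,.025),'C',f(465,44,.025))
print('proj grasp',proj('wrist',[.564,-.146,.075],M))
E
```

```text
knobtop [ 0.56489173 -0.14107999  0.075     ] pegtop [ 0.63926707 -0.05004768  0.0465    ]
hole [ 0.61926455 -0.12932771  0.0365    ]
hole [ 0.64905308 -0.12430231  0.0365    ]
hole [ 0.67870969 -0.11854769  0.0365    ]
[[ 0.6653 -0.0335  0.028 ]
 [ 0.6685 -0.0619  0.028 ]
 [ 0.6129 -0.0666  0.028 ]
 [ 0.6089 -0.0372  0.028 ]] [ 0.63889651 -0.04980016  0.028     ]
sillD [ 0.60941661 -0.2681895   0.025     ] C [ 0.7144037  -0.25771947  0.025     ]
proj grasp [280.16616218 228.38156252]
```

```bash
python3 -m pendant '[{"translation":[0.01,0.05,-0.25],"rotation":[0.003,0,0]},{"translation":[0,0,-0.25],"rotation":[0,0,0]},{"translation":[0,0,-0.15],"rotation":[0,0,0]},{"translation":[0,0,-0.08],"rotation":[0,0,0]},{"translation":[0,0,0],"rotation":[0,0,0]}]'; python3 -c "
from h import *
T=T_tool(); print(T.round(4), 'grasp',T[:3,3]+.163*T[:3,0])
shot('wrist','w3.png')"
```

```text
clock: 2.35
ee_pos: [0.5648, -0.1469, 0.2483]
tcp_rot: [150.7, 88.6, -19.0]
force: [-0.3, 0.2, -1.0]
finger_gap: 0.0878
[[ 0.0225  0.1787 -0.9836  0.5648]
 [-0.0078 -0.9838 -0.1789 -0.1469]
 [-0.9997  0.0117 -0.0208  0.2483]
 [ 0.      0.      0.      1.    ]] grasp [ 0.56849575 -0.14815421  0.08536239]
```

View pics/w3.png

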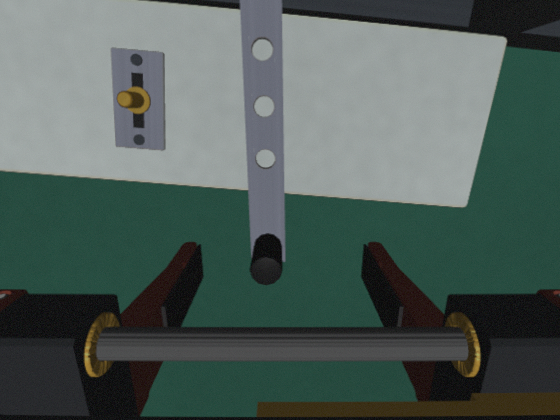

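```bash
python3 - <<'E'
from h import *
M=cam('wrist'); f=lambda u,v,z:onz('wrist',u,v,z,M)
print('knobtop',f(265.5,270,.075),'pegtop',f(125,98.5,.0465))
P=np.array([f(*q,.028) for q in((112,48),(164,52),(164,151),(115,147))]); print(P.round(4),P.mean(0))
E
```

```text
knobtop [ 0.56615252 -0.13995684  0.075     ] pegtop [ 0.63831216 -0.0504905   0.0465    ]
[[ 0.6638 -0.0335  0.028 ]
 [ 0.6669 -0.0627  0.028 ]
 [ 0.6108 -0.0675  0.028 ]
 [ 0.608  -0.0378  0.028 ]] [ 0.63736443 -0.05038538  0.028     ]
```

```bash
python3 -m pendant '[{"translation":[0,0.07,-0.07],"rotation":[0.005,0.014,0]},{"translation":[0,0,-0.08],"rotation":[0,0,0]},{"translation":[0,0,0],"rotation":[0,0,0]}]'; python3 -c "
from h import *
T=T_tool(); print(T.round(4), 'grasp',T[:3,3]+.163*T[:3,0])"
```

```text
clock: 2.7
ee_pos: [0.5657, -0.1398, 0.2369]
tcp_rot: [156.5, 89.7, -13.3]
force: [0.3, 0.7, 0.5]
finger_gap: 0.0876
[[ 0.005   0.1784 -0.9839  0.5657]
 [-0.0012 -0.984  -0.1784 -0.1398]
 [-1.      0.002  -0.0047  0.2369]
 [ 0.      0.      0.      1.    ]] grasp [ 0.56651915 -0.14001548  0.07388982]
```

```bash
python3 -m pendant '[{"translation":[0,0,-0.09],"rotation":[0,0.003,0]},{"translation":[0,0,-0.02],"rotation":[0,0,0]}]'; python3 -m pendant '[{"translation":[0,0,0],"rotation":[0,0,0]},{"translation":[0,0,0],"rotation":[0,0,0]},{"translation":[0,0,0],"rotation":[0,0,0]},{"translation":[0,0,0],"rotation":[0,0,0]},{"translation":[0,0,0],"rotation":[0,0,0]},{"translation":[0,0,0],"rotation":[0,0,0]},{"translation":[0,0,0],"rotation":[0,0,0]}]' 0 15; python3 -c "
from h import *
T=T_tool(); print(T.round(4), 'grasp',T[:3,3]+.163*T[:3,0]);shot('wrist','w4.png')"
```

```text
clock: 2.9
ee_pos: [0.5659, -0.1396, 0.2255]
tcp_rot: [100.0, 89.9, -69.7]
force: [-0.1, 0.2, -0.9]
finger_gap: 0.088
clock: 3.6
ee_pos: [0.566, -0.1396, 0.2255]
tcp_rot: [101.6, 89.9, -68.1]
force: [0.5, 0.6, -1.0]
finger_gap: 0.0351
[[ 6.000e-04  1.791e-01 -9.838e-01  5.660e-01]
 [-1.500e-03 -9.838e-01 -1.791e-01 -1.396e-01]
 [-1.000e+00  1.600e-03 -3.000e-04  2.255e-01]
 [ 0.000e+00  0.000e+00  0.000e+00  1.000e+00]] grasp [ 0.56608869 -0.13983757  0.06249619]
```

View pics/w4.png

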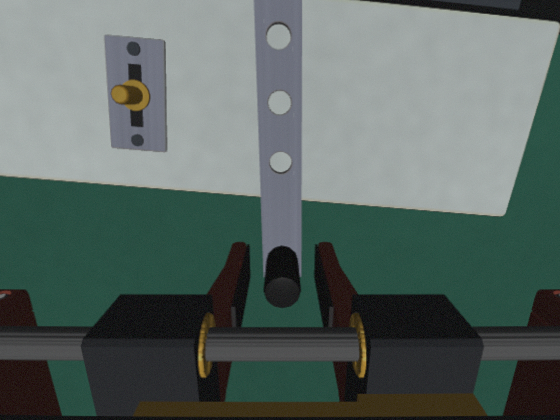

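Knob (283,290) is centred between the closing fingers; keep closing.

```bash
python3 -m pendant '[{"translation":[0,0,0],"rotation":[0,0,0]},{"translation":[0,0,0],"rotation":[0,0,0]},{"translation":[0,0,0],"rotation":[0,0,0]},{"translation":[0,0,0],"rotation":[0,0,0]}]' 0 15; python3 - <<'E'
from h import *
T=T_tool(); print('grasp',T[:3,3]+.163*T[:3,0])
M=cam('wrist'); f=lambda u,v,z:onz('wrist',u,v,z,M)
print('knobtop',f(283,290,.075),'pegtop',f(120,94.5,.0465))
for u,v in((280.5,162),(279.5,102),(278.5,37)): print('hole',f(u,v,.0365))
P=np.array([f(*q,.028) for q in((106,35),(166,39),(166,152),(112,149))]); print(P.round(4),P.mean(0))
E
```

```text
clock: 4.05
ee_pos: [0.566, -0.1396, 0.2256]
tcp_rot: [105.3, 89.9, -64.4]
force: [-0.8, 0.3, 0.1]
finger_gap: 0.0174
grasp [ 0.56611653 -0.13985629  0.06258955]
knobtop [ 0.56725652 -0.13996108  0.075     ] pegtop [ 0.6374942 -0.0506338  0.0465   ]
hole [ 0.6181638  -0.12950741  0.0365    ]
hole [ 0.64737898 -0.12371133  0.0365    ]
hole [ 0.67593116 -0.11808624  0.0365    ]
[[ 0.6633 -0.034   0.028 ]
 [ 0.6667 -0.0634  0.028 ]
 [ 0.611  -0.0678  0.028 ]
 [ 0.6075 -0.0388  0.028 ]] [ 0.63713142 -0.05098921  0.028     ]
```

```bash
python3 -m pendant '[{"translation":[0.034,0.007,0.055],"rotation":[-0.0021,0.0104,0]},{"translation":[0.034,0.007,0.055],"rotation":[-0.0021,0.0104,0]},{"translation":[0.034,0.007,0.055],"rotation":[-0.0021,0.0104,0]},{"translation":[0.034,0.007,0.055],"rotation":[-0.0021,0.0104,0]},{"translation":[0.034,0.007,0.055],"rotation":[-0.0021,0.0104,0]},{"translation":[0.034,0.007,0.055],"rotation":[-0.0021,0.0104,0]},{"translation":[0,0,0],"rotation":[0,0,0]}]'; cat >> h.py <<'E'
peg=np.array([.6375,-.0507]); Wy=np.radians(5.35); Wt=np.array([.7134,-.0165])
RW=np.array([[np.cos(Wy),-np.sin(Wy)],[np.sin(Wy),np.cos(Wy)]])
H=Wt+RW@np.array([.045,.215])
from scipy.optimize import brentq, least_squares
def stat():
    T=T_tool(); o=manip.get_obs(); g=T[:3,3]+.163*T[:3,0]; b=-T[:3,2]
    # pivot from knob (g may be off knob ref by small dz): |K-Q|=L, |Q-H|=.312, Q on outside
    zc=g[2]-.0005
    th=brentq(lambda t:.315*np.sin(t)+.027*np.cos(t)+.034-zc,-.2,.7); L=.315*np.cos(th)-.027*np.sin(th)
    k=g[:2]; d=H-k; D=np.linalg.norm(d); a=(L*L-.312**2+D*D)/(2*D); h=np.sqrt(max(0,L*L-a*a)); e=d/D
    Q=k+a*e+h*np.array([e[1],-e[0]])
    u=(k-Q)/L; hole=Q+u*.2*np.cos(th); v=RW.T@(Q-H)
    print('grasp',g.round(4),'tilt',round(th,3),'tooltilt',round(float(np.arcsin(-b[2])),3),'baryaw',np.degrees(np.arctan2(*(-u)[::-1])).round(1),'toolyaw',np.degrees(np.arctan2(b[1],b[0])).round(1),'roll',np.degrees(np.arcsin(T[2,1])).round(2))
    print('Q',Q.round(4),'sash',round(float(np.arctan2(v[0],-v[1]))+.122,3),'hole est',hole.round(4),'hole-peg mm',((hole-peg)*1e3).round(1),'along/perp',(1e3*(hole-peg)@np.array([[-u[0],-u[1]],[u[1],-u[0]]]).T).round(1),'F',o['force'].round(1),'gap',round(o['finger_gap'],4),'t',round(o['clock'],2))
    return g,Q,th
def target(px=peg,th=0.):
    f=lambda Q:[np.linalg.norm(Q-px)-.2*np.cos(th),np.linalg.norm(Q-H)-.312]
    Q=least_squares(f,[.83,-.1]).x; L=.315*np.cos(th)-.027*np.sin(th); u=(px-Q)/np.linalg.norm(px-Q)
    k=Q+u*L; return np.r_[k,.0345+.315*np.sin(th)+.027*np.cos(th)],np.degrees(np.arctan2(-u[1],-u[0]))
E
python3 -c "
from h import *
stat(); print(target(),target(th=.1))"
```

```text
clock: 4.75
ee_pos: [0.5886, -0.1348, 0.2612]
tcp_rot: [1.9, 83.8, -167.8]
force: [-1.4, -0.9, -2.1]
finger_gap: 0.0178
grasp [ 0.5713 -0.1385  0.0992] tilt 0.12 tooltilt 0.109 baryaw 11.2 toolyaw 10.3 roll 0.21
Q [ 0.8749 -0.0787] sash 0.482 hole est [ 0.6801 -0.1171] hole-peg mm [ 42.6 -66.4] along/perp [ 29.  -73.4] F [-1.4 -0.9 -2.1] gap 0.0178 t 4.75
(array([ 0.5254453, -0.0248399,  0.0615   ]), np.float64(-12.995259872163404)) (array([ 0.52870632, -0.02525352,  0.09281264]), np.float64(-13.164630410457155))
```

```bash
python3 -m pendant '[{"translation":[-0.033,0.085,0],"rotation":[0,0,-0.021]},{"translation":[-0.033,0.085,0],"rotation":[0,0,-0.021]},{"translation":[-0.033,0.085,0],"rotation":[0,0,-0.021]},{"translation":[-0.033,0.085,0],"rotation":[0,0,-0.021]},{"translation":[-0.033,0.085,0],"rotation":[0,0,-0.021]},{"translation":[-0.033,0.085,0],"rotation":[0,0,-0.021]}]';python3 -c "
from h import *
stat()"
```

```text
clock: 5.35
ee_pos: [0.5699, -0.0826, 0.2605]
tcp_rot: [1.9, 84.0, -179.5]
force: [1.8, 0.3, -2.9]
finger_gap: 0.0175
grasp [ 0.5529 -0.0828  0.0984] tilt 0.118 tooltilt 0.104 baryaw -0.3 toolyaw -1.5 roll 0.2
Q [ 0.8625 -0.0844] sash 0.439 hole est [ 0.6639 -0.0833] hole-peg mm [ 26.4 -32.6] along/perp [ 26.6 -32.5] F [ 1.8  0.3 -2.9] gap 0.0175 t 5.35
```

```bash
python3 -m pendant '[{"translation":[-0.04,0.085,0],"rotation":[0,0,-0.022]},{"translation":[-0.04,0.085,0],"rotation":[0,0,-0.022]},{"translation":[-0.04,0.085,0],"rotation":[0,0,-0.022]},{"translation":[-0.04,0.085,0],"rotation":[0,0,-0.022]},{"translation":[-0.04,0.085,0],"rotation":[0,0,-0.022]},{"translation":[-0.03,0.08,0],"rotation":[0,0,-0.018]},{"translation":[0,0,0],"rotation":[0,0,0]}]';python3 -c "
from h import *
stat();shot('wrist','w5.png');shot('scene','s5.png');im=shot('side','d5.png');cv2.imwrite('pics/d5z.png',cv2.resize(im[130:260,240:400,::-1],None,fx=4.5,fy=4.5,interpolation=cv2.INTER_CUBIC))"
```

```text
clock: 6.05
ee_pos: [0.5468, -0.0298, 0.2599]
tcp_rot: [2.3, 84.3, 168.9]
force: [-0.7, 0.1, -1.6]
finger_gap: 0.0178
grasp [ 0.5309 -0.0267  0.0977] tilt 0.116 tooltilt 0.099 baryaw -12.8 toolyaw -13.5 roll 0.23
Q [ 0.8329 -0.0955] sash 0.337 hole est [ 0.6392 -0.0514] hole-peg mm [ 1.7 -0.7] along/perp [ 1.9 -0.3] F [-0.7  0.1 -1.6] gap 0.0178 t 6.05
```

View pics/w5.png

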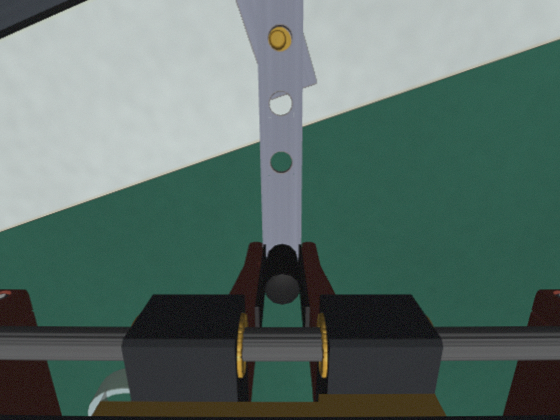

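View pics/d5z.png

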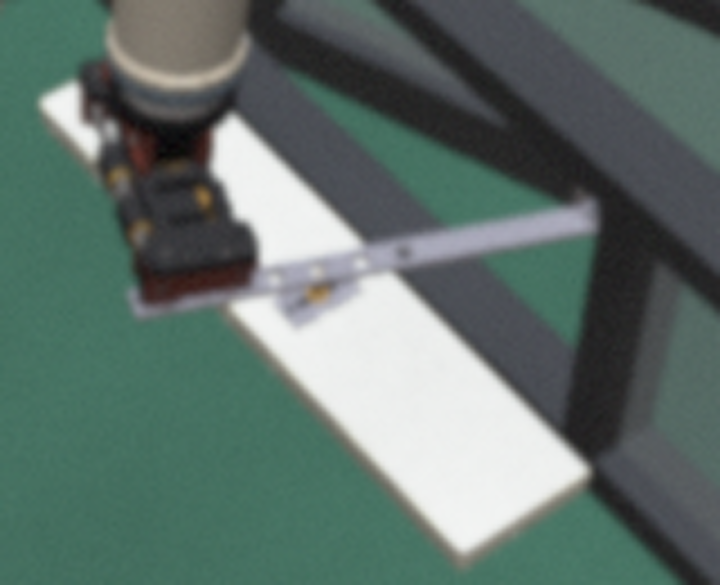

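```bash
python3 -c "
import cv2
im=cv2.imread('pics/w5.png'); cv2.imwrite('pics/w5z.png',cv2.resize(im[0:80,230:330],None,fx=7,fy=7,interpolation=cv2.INTER_CUBIC))"
```

```text
(no output)
```

View pics/w5z.png

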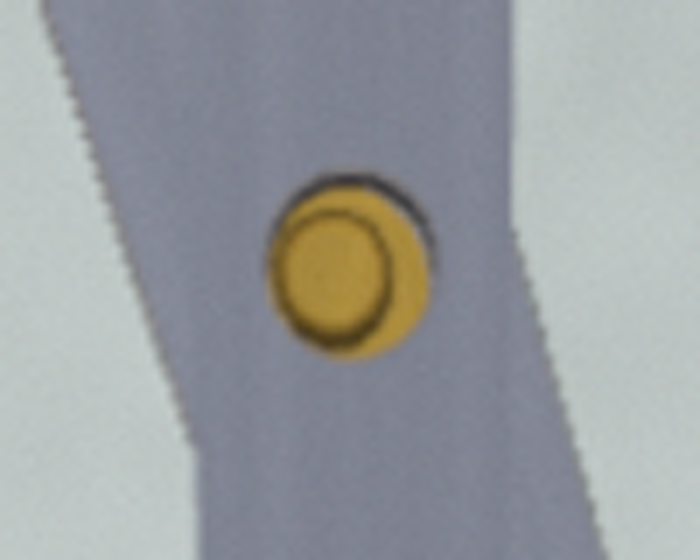

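```bash
python3 - <<'E'
from h import *
M=cam('wrist'); f=lambda u,v,z:onz('wrist',u,v,z,M)
for th in(.10,.112): print('hole',f(279.7,37.7,.039+.2*np.sin(th)),'h4',f(280.5,103,.039+.23*np.sin(th)),'h5',f(281,162,.039+.26*np.sin(th)))
print('peg',f(277,39.2,.0465))
E
```

```text
hole [ 0.63657367 -0.05172379  0.05896668] h4 [ 0.60795583 -0.04525066  0.06196169] h5 [ 0.57933773 -0.03865786  0.06495669]
hole [ 0.63639773 -0.05168622  0.0613532 ] h4 [ 0.60821391 -0.04531164  0.06470618] h5 [ 0.58016868 -0.03885105  0.06805916]
peg [ 0.63714607 -0.05042954  0.0465    ]
```

```bash
python3 -m pendant '[{"translation":[-0.018,0.009,-0.036],"rotation":[-0.0017,-0.0077,0]},{"translation":[-0.018,0.009,-0.036],"rotation":[-0.0017,-0.0077,0]},{"translation":[-0.018,0.009,-0.036],"rotation":[-0.0017,-0.0077,0]},{"translation":[0,0,0],"rotation":[0,0,0]},{"translation":[0,0,0],"rotation":[0,0,0]}]';python3 -c "
from h import *
stat();im=shot('wrist','w6.png');cv2.imwrite('pics/w6z.png',cv2.resize(im[0:80,230:330,::-1],None,fx=7,fy=7,interpolation=cv2.INTER_CUBIC))"
```

```text
clock: 6.7
ee_pos: [0.5407, -0.0287, 0.2468]
tcp_rot: [4.0, 86.4, 170.5]
force: [-1.0, -0.3, -1.4]
finger_gap: 0.0175
grasp [ 0.5307 -0.0271  0.0842] tilt 0.072 tooltilt 0.062 baryaw -12.5 toolyaw -13.5 roll 0.25
Q [ 0.8355 -0.0947] sash 0.346 hole est [ 0.6408 -0.0515] hole-peg mm [ 3.3 -0.8] along/perp [ 3.4 -0. ] F [-1.  -0.3 -1.4] gap 0.0175 t 6.7
```

View pics/w6z.png

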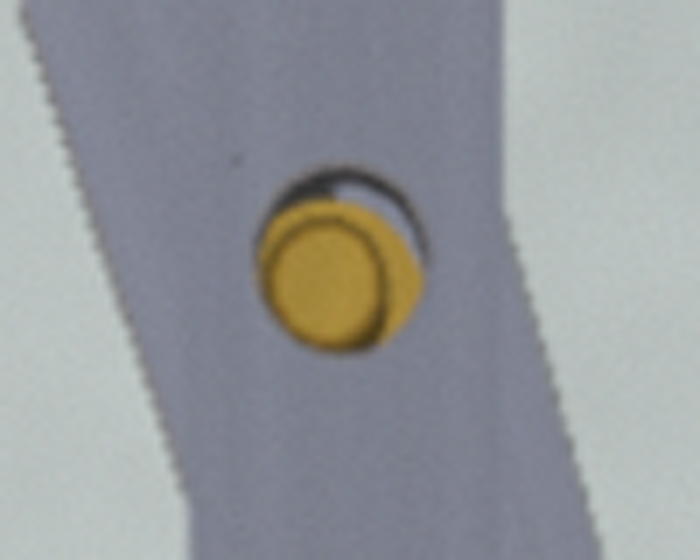

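```bash
python3 - <<'E'
from h import *
M=cam('wrist'); f=lambda u,v,z:onz('wrist',u,v,z,M)
u=np.array([.975,-.222]);n=np.array([.222,.975])
p=f(275.7,40.2,.0465)
for th in(.062,.069,.073):
    h=f(278.5,36.7,.039+.2*np.sin(th)); 
    lev=h[:2]-u*(.2*(1-np.cos(th))+.005*np.sin(th)); d=(lev-p[:2])*1e3
    print(h,p,'level hole-peg along,left',d@u,d@n)
E
```

```text
[ 0.63815559 -0.05114971  0.05139206] [ 0.63755175 -0.0495871   0.0465    ] level hole-peg along,left 0.2416242220327633 -1.3894921933931508
[ 0.63799594 -0.05111907  0.05278905] [ 0.63755175 -0.0495871   0.0465    ] level hole-peg along,left -0.04738646954613651 -1.3950582692520415
[ 0.63790474 -0.05110157  0.05358704] [ 0.63755175 -0.0495871   0.0465    ] level hole-peg along,left -0.21688261446482454 -1.398237692841443
```

```bash
python3 -m pendant '[{"translation":[0.005,0.022,0],"rotation":[0,0,0]},{"translation":[0,0,0],"rotation":[0,0,0]}]';python3 -c "
from h import *
stat();im=shot('wrist','w7.png');cv2.imwrite('pics/w7z.png',cv2.resize(im[0:80,230:330,::-1],None,fx=7,fy=7,interpolation=cv2.INTER_CUBIC))"
```

```text
clock: 6.95
ee_pos: [0.5413, -0.0265, 0.2471]
tcp_rot: [4.0, 86.4, 170.5]
force: [-1.6, 0.7, -1.1]
finger_gap: 0.0172
grasp [ 0.5313 -0.0248  0.0844] tilt 0.073 tooltilt 0.062 baryaw -12.9 toolyaw -13.5 roll 0.25
Q [ 0.8355 -0.0947] sash 0.346 hole est [ 0.6411 -0.05  ] hole-peg mm [3.6 0.7] along/perp [3.4 1.5] F [-1.6  0.7 -1.1] gap 0.0172 t 6.95
```

View pics/w7z.png

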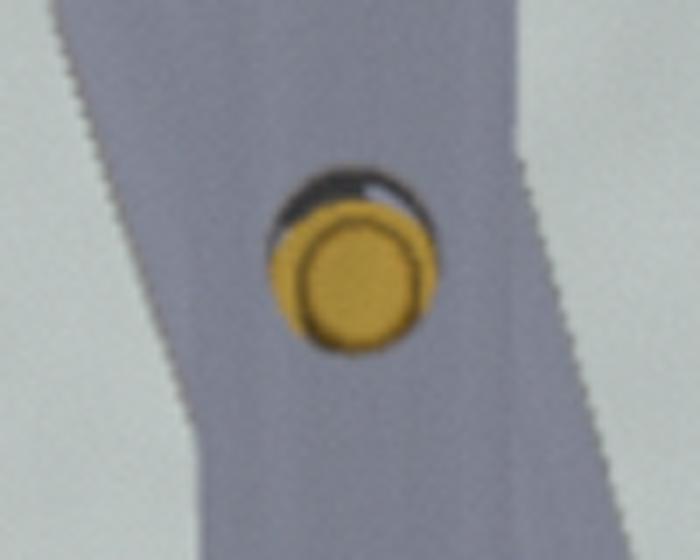

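```bash
python3 -m pendant '[{"translation":[-0.0155,0.0035,-0.028],"rotation":[-0.0012,-0.005,0]},{"translation":[-0.0155,0.0035,-0.028],"rotation":[-0.0012,-0.005,0]},{"translation":[-0.0155,0.0035,-0.028],"rotation":[-0.0012,-0.005,0]}]' 0 7;python3 -c "
from h import *
stat();im=shot('wrist','w8.png');cv2.imwrite('pics/w8z.png',cv2.resize(im[0:80,230:330,::-1],None,fx=7,fy=7,interpolation=cv2.INTER_CUBIC))"
```

```text
clock: 7.3
ee_pos: [0.5365, -0.0253, 0.2384]
tcp_rot: [6.7, 87.9, 173.2]
force: [-2.4, 1.4, -0.3]
finger_gap: 0.0178
grasp [ 0.5305 -0.0246  0.0755] tilt 0.045 tooltilt 0.037 baryaw -12.9 toolyaw -13.4 roll 0.25
Q [ 0.8361 -0.0945] sash 0.348 hole est [ 0.6413 -0.0499] hole-peg mm [3.8 0.8] along/perp [3.6 1.6] F [-2.4  1.4 -0.3] gap 0.0178 t 7.3
```

View pics/w8z.png

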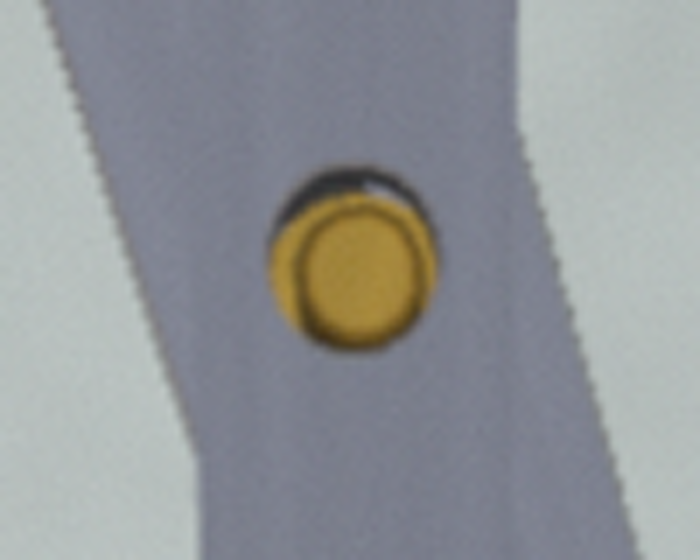

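```bash
python3 -m pendant '[{"translation":[-0.0145,0.0033,-0.026],"rotation":[-0.001,-0.0046,0]},{"translation":[-0.0145,0.0033,-0.026],"rotation":[-0.001,-0.0046,0]}]';python3 -c "
from h import *
stat();im=shot('wrist','w9.png');cv2.imwrite('pics/w9z.png',cv2.resize(im[0:80,230:330,::-1],None,fx=7,fy=7,interpolation=cv2.INTER_CUBIC))"
```

```text
clock: 7.55
ee_pos: [0.5332, -0.0246, 0.2324]
tcp_rot: [11.2, 88.8, 177.8]
force: [-2.7, 0.4, -2.1]
finger_gap: 0.0179
grasp [ 0.5299 -0.0245  0.0695] tilt 0.025 tooltilt 0.02 baryaw -12.9 toolyaw -13.4 roll 0.23
Q [ 0.8363 -0.0944] sash 0.348 hole est [ 0.6413 -0.0499] hole-peg mm [3.8 0.8] along/perp [3.6 1.6] F [-2.7  0.4 -2.1] gap 0.0179 t 7.55
```

View pics/w9z.png

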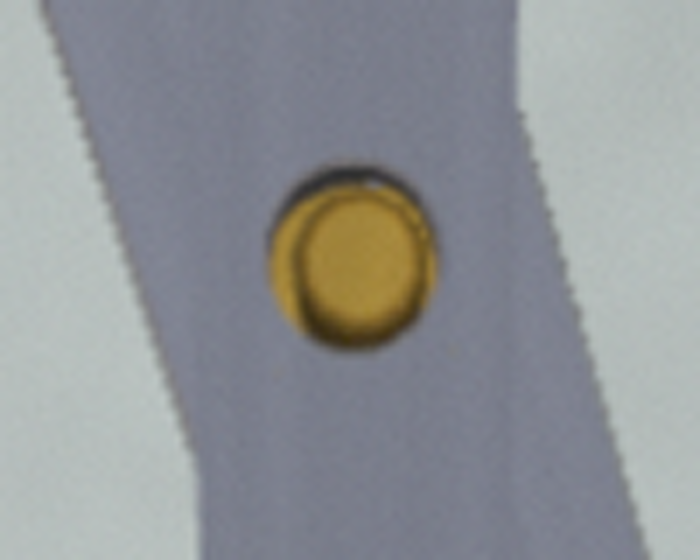

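```bash
python3 -m pendant '[{"translation":[-0.0145,0.0033,-0.026],"rotation":[-0.001,-0.0046,0]},{"translation":[-0.0145,0.0033,-0.026],"rotation":[-0.001,-0.0046,0]}]';python3 -c "
from h import *
stat();im=shot('wrist','w10.png');cv2.imwrite('pics/w10z.png',cv2.resize(im[0:80,230:330,::-1],None,fx=7,fy=7,interpolation=cv2.INTER_CUBIC))"
```

```text
clock: 7.8
ee_pos: [0.5301, -0.0239, 0.2269]
tcp_rot: [47.4, 89.7, -146.0]
force: [-1.6, 0.4, -0.6]
finger_gap: 0.0176
grasp [ 0.5295 -0.0244  0.0639] tilt 0.007 tooltilt 0.003 baryaw -12.9 toolyaw -13.4 roll 0.21
Q [ 0.8364 -0.0944] sash 0.349 hole est [ 0.6414 -0.0499] hole-peg mm [3.9 0.8] along/perp [3.6 1.7] F [-1.6  0.4 -0.6] gap 0.0176 t 7.8
```

View pics/w10z.png

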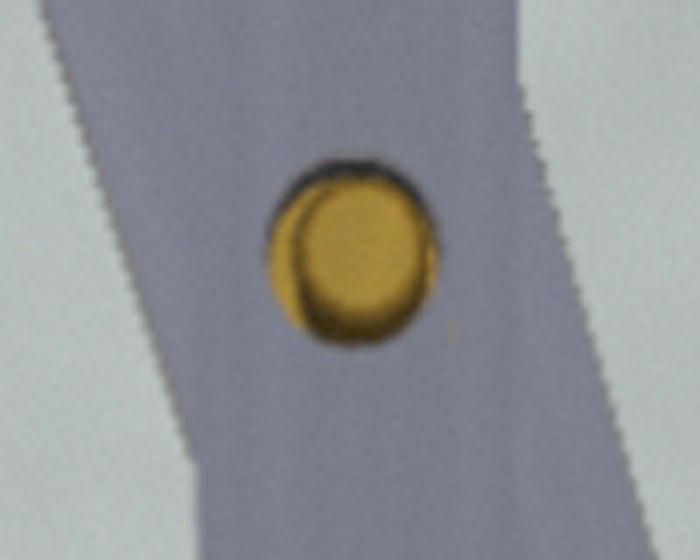

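```bash
python3 - <<'E'
from h import *
M=cam('wrist'); f=lambda u,v,z:onz('wrist',u,v,z,M)
u=np.array([.975,-.222]);n=np.array([.222,.975])
px=lambda a,b:(230+a/7-.43,b/7-.43)
for hz in(.039,.0405,.046,.05):
  h=f(*px(353,252),hz)
  for pz in(.0465,):
    p=f(*px(361,247),pz); d=(h-p)[:2]*1e3; print(hz,pz,h.round(4),p.round(4),'along,left',d@u,d@n)
print(M[2][:3,3])
shot('scene','s10.png');im=shot('side','d10.png');cv2.imwrite('pics/d10z.png',cv2.resize(im[130:260,240:400,::-1],None,fx=4.5,fy=4.5,interpolation=cv2.INTER_CUBIC))
E
```

```text
0.039 0.0465 [ 0.6386 -0.0495  0.039 ] [ 0.6374 -0.0498  0.0465] along,left 1.0661548479401926 0.5066953696260237
0.0405 0.0465 [ 0.6383 -0.0494  0.0405] [ 0.6374 -0.0498  0.0465] along,left 0.796759448355784 0.5068330048067426
0.046 0.0465 [ 0.6373 -0.0492  0.046 ] [ 0.6374 -0.0498  0.0465] along,left -0.1910236834536406 0.5073376671360597
0.05 0.0465 [ 0.6366 -0.0491  0.05  ] [ 0.6374 -0.0498  0.0465] along,left -0.9094114156786585 0.5077046942846645
[ 0.60933779 -0.04283052  0.20596361]
```

View pics/d10z.png

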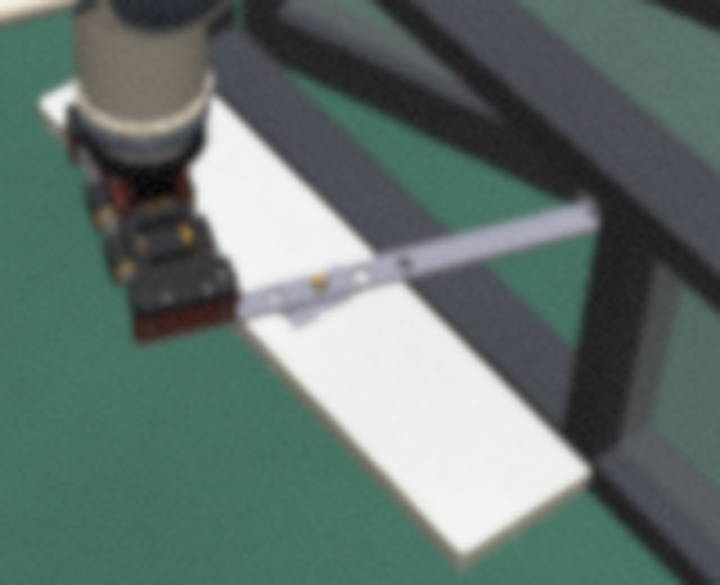

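```bash
python3 -m pendant '[{"translation":[-0.0075,-0.0055,-0.013],"rotation":[0,-0.002,0]},{"translation":[0,0,0],"rotation":[0,0,0]}]';python3 -c "
from h import *
stat();im=shot('wrist','w11.png');cv2.imwrite('pics/w11z.png',cv2.resize(im[0:80,230:330,::-1],None,fx=7,fy=7,interpolation=cv2.INTER_CUBIC))"
```

```text
clock: 8.15
ee_pos: [0.5294, -0.0245, 0.2262]
tcp_rot: [88.1, 89.8, -105.3]
force: [-1.3, 0.3, 0.7]
finger_gap: 0.0181
grasp [ 0.5293 -0.0249  0.0632] tilt 0.005 tooltilt 0.0 baryaw -12.7 toolyaw -13.4 roll 0.15
Q [ 0.8364 -0.0944] sash 0.349 hole est [ 0.6414 -0.0502] hole-peg mm [3.9 0.5] along/perp [3.7 1.3] F [-1.3  0.3  0.7] gap 0.0181 t 8.15
```

View pics/w11z.png

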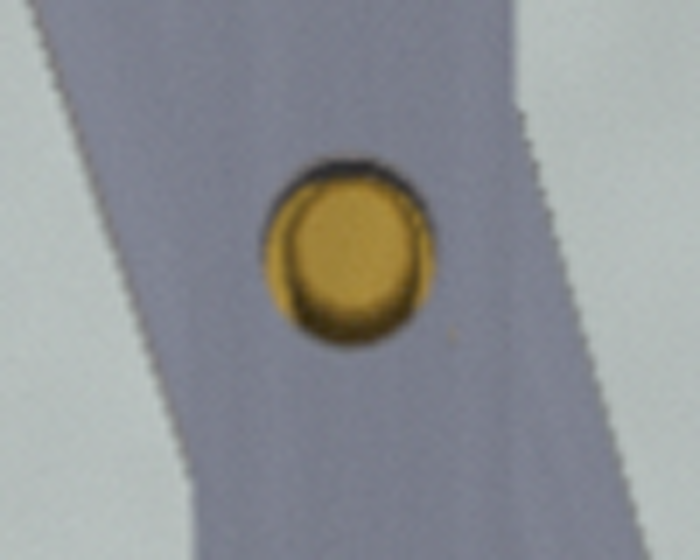

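```bash
python3 -m pendant '[{"translation":[0,0,0],"rotation":[0,0,0]},{"translation":[0,0,0],"rotation":[0,0,0]},{"translation":[0,0,0],"rotation":[0,0,0]},{"translation":[0,0,0],"rotation":[0,0,0]},{"translation":[0,0,0],"rotation":[0,0,0]},{"translation":[0,0,0],"rotation":[0,0,0]}]' 0.6 10;python3 -c "
from h import *
stat();im=shot('wrist','w12.png')"
```

```text
clock: 8.8
ee_pos: [0.5306, -0.0248, 0.2276]
tcp_rot: [152.0, 89.7, -41.5]
force: [0.4, 0.5, -0.1]
finger_gap: 0.0524
grasp [ 0.5312 -0.0254  0.0646] tilt 0.01 tooltilt -0.005 baryaw -12.5 toolyaw -13.5 roll 0.15
Q [ 0.8384 -0.0937] sash 0.356 hole est [ 0.6432 -0.0503] hole-peg mm [5.7 0.4] along/perp [5.5 1.7] F [ 0.4  0.5 -0.1] gap 0.0524 t 8.8
```

View pics/w12.png

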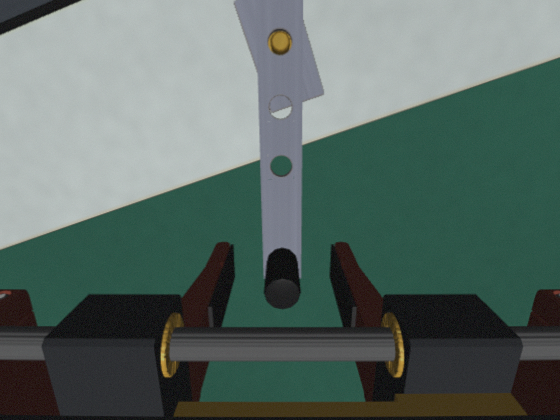

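```bash
python3 -m pendant '[{"translation":[0,0,0.1],"rotation":[0,0,0]},{"translation":[0,0,0.25],"rotation":[0,0,0]},{"translation":[0,0,0.3],"rotation":[0,0,0]},{"translation":[-0.1,0,0.3],"rotation":[0,0,0]},{"translation":[0,0,0],"rotation":[0,0,0]}]';python3 -c "
from h import *
stat();im=shot('wrist','w13.png');cv2.imwrite('pics/w13z.png',cv2.resize(im[0:210,150:430,::-1],None,fx=2.8,fy=2.8,interpolation=cv2.INTER_CUBIC));im=shot('side','d13.png');cv2.imwrite('pics/d13z.png',cv2.resize(im[130:260,240:400,::-1],None,fx=4.5,fy=4.5,interpolation=cv2.INTER_CUBIC))"
```

```text
clock: 9.35
ee_pos: [0.5194, -0.0247, 0.3273]
tcp_rot: [137.9, 89.8, -55.5]
force: [0.4, 0.1, 1.1]
finger_gap: 0.0528
grasp [ 0.5197 -0.0252  0.1643] tilt 0.338 tooltilt -0.003 baryaw -16.0 toolyaw -13.5 roll 0.16
Q [ 0.7969 -0.1047] sash 0.218 hole est [ 0.6155 -0.0527] hole-peg mm [-22.  -2.] along/perp [-20.7  -8. ] F [0.4 0.1 1.1] gap 0.0528 t 9.35
```

View pics/w13.png

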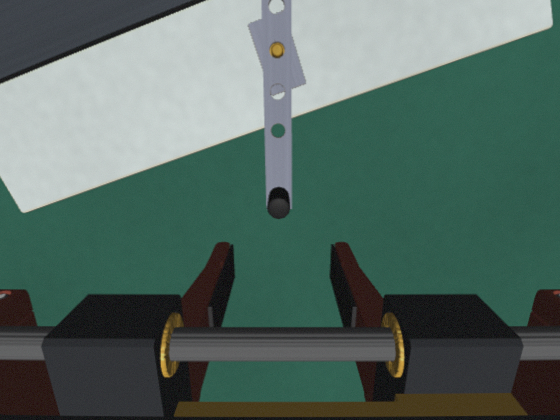

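View pics/d13z.png

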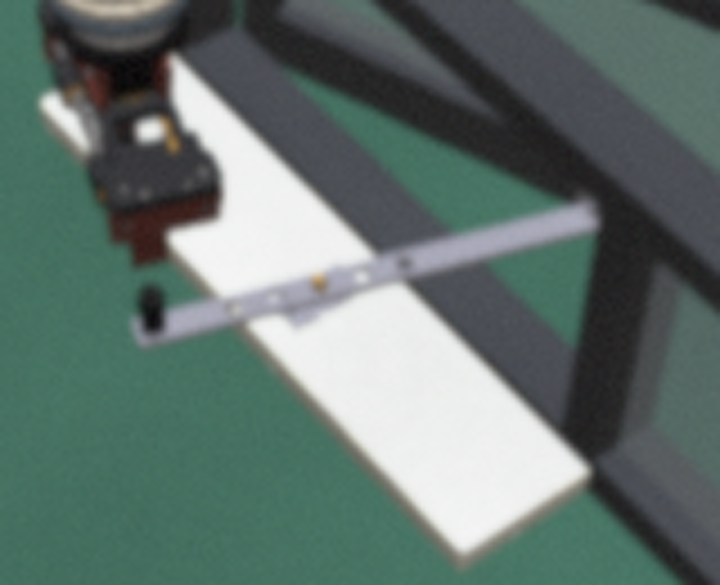

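```bash
python3 - <<'E'
from h import *
M=cam('wrist')
def tri(a,b):
    (o1,d1),(o2,d2)=a,b; d1=d1/np.linalg.norm(d1); d2=d2/np.linalg.norm(d2)
    s=np.linalg.lstsq(np.c_[d1,-d2],o2-o1,rcond=None)[0]; p,q=o1+s[0]*d1,o2+s[1]*d2; return ((p+q)/2).round(4),np.linalg.norm(p-q).round(4)
sd=lambda u,v:ray('side',240+u/4.5-.4,130+v/4.5-.4)
w=lambda u,v:ray('wrist',u,v,M)
print('knobtop(.075)',tri(w(279,208),sd(152,292)))
print('h5',tri(w(278,130),sd(235,309)),'h4',tri(w(277.5,92),sd(276,299)),'peg',tri(w(277,49),sd(319,281)),'h2',tri(w(276.5,4),sd(362,276)))
E
python3 -m pendant '[{"translation":[-0.3,0,0.3],"rotation":[0,0,0]},{"translation":[-0.3,0,0.3],"rotation":[0,0,0]},{"translation":[-0.2,0,0],"rotation":[0,0,0]},{"translation":[0,0,0],"rotation":[0,0,0]}]'
python3 -c "
from h import *
im=shot('scene','s14.png');cv2.imwrite('pics/s14z.png',cv2.resize(im[110:300,160:350,::-1],None,fx=3.1,fy=3.1,interpolation=cv2.INTER_CUBIC));shot('wrist','w14.png')"
```

```text
knobtop(.075) (array([ 0.5276, -0.0252,  0.0739]), np.float64(0.0002))
h5 (array([ 0.5804, -0.0373,  0.0362]), np.float64(0.0021)) h4 (array([ 0.6083, -0.0436,  0.0353]), np.float64(0.0019)) peg (array([ 0.6372, -0.0502,  0.0425]), np.float64(0.0023)) h2 (array([ 0.6671, -0.0569,  0.0359]), np.float64(0.0021))
clock: 9.85
ee_pos: [0.4378, -0.0246, 0.3756]
tcp_rot: [16.3, 89.0, -177.2]
force: [0.9, 0.0, 0.3]
finger_gap: 0.0528
```

View pics/s14z.png

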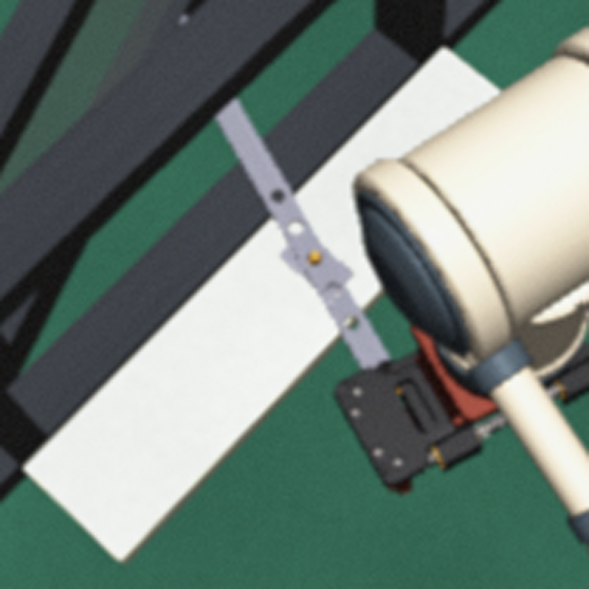

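View pics/w14.png

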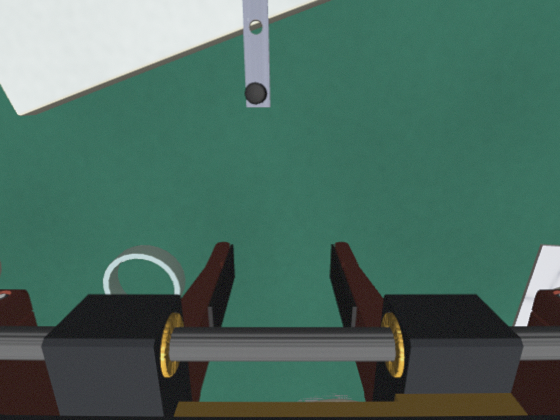

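```bash
python3 -c "
from station import manip
print(manip.get_obs()['clock'],manip.finish_job())"
```

```text
the job is handed in; nothing more can be done
9.95 None
```

The stay now lies level with its middle hole down over the peg. The gripper has let go, backed well clear, and the job was handed in at about 10 s.

- **What I did:** I gripped the knob, lifted the bar about 0.11 rad and swung it over, pulling the sash from about 0.48 to 0.35 rad. I lined up the third hole with the peg by looking through it with the wrist camera. I then lowered it in small steps with the grip cut to 7 N; the wrist force readings between steps stayed around 3 N or less.
- **Last checks:**
  - The knob top measured 73.9 mm against 75 mm for a level bar.
  - Holes 2, 4 and 5 all measured 35–36 mm high, so the bar is level.
  - Two holes are visible on each side of the peg.
  - The mug, bottle and tape roll were never approached, but I did not measure them again at the end.
- **Disagreements:**
  - My calculation from the sash hinge put the hole 3–4 mm further out along the bar than the camera did. I trusted the camera, and the peg went in.
  - My last height estimate for the peg top was 42.5 mm against the stated 46.5 mm. That view was blurry, with rays missing each other by about 2 mm.
  - On release the tool sprang about 2 mm, mostly upward, so it had been under a small load.

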